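Set the tapered forming mandrel to the pointer and hold it for clamping

TASK

The forming mandrel with the tapered nose has to be set to the fixed pointer: run the cross slide, which has an upright black handle, with all three mandrels still seated, until the pointer aims straight at the axis of that mandrel with about 5 mm left (seen from above) between the pointer's tip and the rim of the mandrel's shoulder. Then draw that mandrel straight up in its snug sleeve, without jamming it or pulling it right out, until its shoulder is level with the pointer's tip, and finish holding it there, still at the pointer, so that it can be clamped. Do not knock the pointer, leave the other two mandrels seated, and do not push the mug or the cup about.

Things in the scene. Friction and masses are not known exactly. Their poses are not given: they have to be found in the camera images.
- handle (a point): Grip of the black upright handle on the carrier of the cross slide: round, 25 mm in diameter, 86 to 132 mm above the bench; the point is on its axis, 111 mm up. Pushed level in any direction it moves carrier, sleeves and mandrels together, without turning, on two crossed plain slides (each about 6 N of friction; they stay where left).
- saddle (a joint): The lower slide: travel of the carrier along the row of sleeves, in m, positive to the left as seen from the robot; starts at 0, runs from -0.075 to 0.075.
- carrier (a joint): The upper slide: travel of the carrier across the row, towards the pointer, in m; starts at 0 (nearest the robot), runs to 0.055.
- cross_slide: Fixed grey base plate of the cross slide, 150 x 310 x 12 mm; origin at the centre of its underside, on the bench. x axis (away from the robot): upper slide; y axis (left): lower slide and row of sleeves. The carrier plate, 142 x 158 mm, top 46 mm up, has three sleeves 52 mm apart in a row 88 mm behind the handle, the middle one straight behind it.
- taper_grip (a point): The mandrel to be set: steel, loose, upright, 0.15 to 0.3 kg, in any of the three sleeves; its nose is a cone, 19 to 7 mm thick, 26 mm tall. The point is on its axis, mid-grip: a cylinder 20 mm in diameter, 32 mm tall (point about 171 mm above the bench while seated). The nose ends 42 mm above it. Below the grip a 13 mm stem, 48 mm long, then shoulder and shank.
- taper_shoulder (a point): Centre of that mandrel's shoulder, a disc 28 mm in diameter and 6 mm thick, on the axis 68 mm below mid-grip. While seated it rests on the sleeve's top (100 mm above the bench), this point at 103 mm. The shank below it is 18 mm in diameter and 52 mm long, in a bore of 19 mm; let go, it drops back.
- taper_foot (a point): Centre of the lower end of that mandrel's shank, 55 mm below the middle of the shoulder.
- straight_shoulder (a point): Centre of the shoulder of another mandrel, like the first, but with a straight thin pin (9 mm) for a nose. It stays seated.
- dome_shoulder (a point): Centre of the shoulder of the third mandrel, like the first, but with a low rounded nose. It stays seated.
- pointer: The setting pointer: a stand behind the cross slide (round foot 60 mm, post 10 mm, 155 mm tall) with a level steel needle that points along its -x axis, roughly to the robot. Origin at the centre of its foot, on the bench. Fixed; not to be knocked.
- pointer_tip (a point): The tip of the needle, 85 mm from the post's axis along the pointer's -x axis, 131 mm above the bench (28 mm above the shoulders of the seated mandrels). The needle is 6 mm thick, 2 mm at the tip.
- tube_mug: Bystander: steel mug full of glass tubes, 138 mm tall, origin at its foot. Leave it alone.
- empty_cup: Bystander: empty round cup, 60 mm in diameter, 101 mm tall, origin at its foot. Leave it alone.
Things that resemble listed ones, but are neither listed nor needed, are in the scene too. What is shaped like the part that bears straight_shoulder but yellow is not meant.

How it is judged:
On the way:
1. the mandrel with the tapered nose stands at the pointer (aimed within 6 mm of its axis, gap to the shoulder's rim seen from above 1 to 13 mm), the slide at rest and all three mandrels still seated (x of taper_shoulder in the frame of pointer between -0.112 and -0.1 m and y of taper_shoulder in the frame of pointer between -0.006 and 0.006 m and height (world z) of each of taper_shoulder, straight_shoulder, dome_shoulder below 0.107 m and velocity of joint saddle between -0.01 and 0.01 m/s and velocity of joint carrier between -0.01 and 0.01 m/s), for 0.3 s.
At the end, for the whole second after the job is handed in: The fingers hold the tapered mandrel, at rest, upright, not wedged (under 30 N on its bore), middle of the shoulder within 4 mm of the height of the pointer's tip, pointer aimed within 6 mm of its axis, 1 to 13 mm from tip to shoulder rim seen from above; the other two are seated (x of taper_shoulder in the frame of pointer between -0.112 and -0.1 m and y of taper_shoulder in the frame of pointer between -0.006 and 0.006 m and z of taper_shoulder in the frame of pointer_tip between -0.004 and 0.004 m and angle between taper_shoulder's own z axis and vertical below 0.06 rad and contact force between the fingers and taper_mandrel above 3 N and linear speed of taper_mandrel below 0.01 m/s and height (world z) of each of straight_shoulder, dome_shoulder below 0.107 m and contact force between taper_mandrel and carrier below 30 N); the arm keeps its last pose, push and grip.
It fails at once if the pointer is knocked (over 1 N) (contact force between anything else and pointer above 1 N).
It fails at once if the tapered mandrel is jammed in its sleeve (pressed against the carrier with over 40 N) (contact force between taper_mandrel and carrier above 40 N).
It fails at once if the tapered mandrel is pulled right out of its sleeve (height (world z) of taper_foot above 0.099 m).
It fails at once if another mandrel is drawn (height (world z) of any of straight_shoulder, dome_shoulder above 0.111 m).
It fails at once if the mug of glass tubes or the empty cup is pushed about (distance of any of tube_mug, empty_cup from where it was at the start of the episode above 0.02 m).
It also fails if it takes over 61 s, if anything falls off the work surface, if the arm or the gripper's body presses on something with over 40 N, if the wrist force passes 120 N, or if a joint passes its speed limit or range.

ROBOT

A 6-joint arm with a two-finger parallel gripper is mounted at the origin on a cart in front of the work surface, level with it; the furniture and walls round the work are solid. World frame = base frame: x ahead of the robot, y to its left, z up, the work surface at z = 0. Lengths are in m, angles in rad, forces in N, time in s.
With the tool pointing down it reaches from about 0.3 to 0.775 m from the base axis. Payload 14.6 kg.
Tool frame: the origin (TCP) lies at the very end of the fingers, on their centre line; the grasp point (between the pads) lies 19 mm behind it; z points along the fingers, y is the line along which they close (so a half turn about z gives the same grasp; the last joint's range is limited). The gripper opens to 94 mm and grips with 3 to 60 N. Pads are 16 mm wide; open, the fingers measure 119 mm over their backs; the gripper's body (75 mm by 177 mm) begins 78 mm behind the grasp point.
Start: joints at [1.108, 0.3, 1.521, -0, 1.321, -0.067], TCP at [0.212, 0.507, 0.205] pointing down, gripper open.
Joint ranges: [-3.03, 3.03], [-0.79, 2.21], [0.23, 2.52], [-1.04, 4.18], [0, 3.07], [-2.55, 2.55]. Speed limits (rad/s): [2.22, 2.22, 2.57, 3.14, 3.14, 3.14].

INTERFACE

Orientations are given as a unit quaternion [x, y, z, w].
In Python, from cell import env gives the robot as it stands. The module is installed in compiled form; this text tells all that it offers.
- The arm moves only by the shell command python3 -m creep 'ROWS' [FORCE]. ROWS is JSON, a list of rows, each a list of 7 numbers: the turn, a rotation vector about the tool's x, y, z scaled (see below), then the shift along the tool's x, y, z scaled (see below), then the opening, from 0 (shut) to 1 (fully open). In form: [[ax, ay, az, dx, dy, dz, grip], ...]. A call has 1 to 8 rows; each row shifts and turns the commanded pose from where the row before left it, along the tool's axes as they then stand; what a row does not reach is not made up. The controller multiplies each number of a shift by 0.3 m and each number of a turn by 360 degrees. A row lasts 1/10 s, in which the tool goes at most 50 mm and 8.59 degrees, less where a joint would pass 70% of its speed; a pose out of reach is approached as far as the arm can. A call with a number of a shift or a turn outside -1 to 1 is refused whole. A call with a gripper value outside its range is refused whole. The fingers move at their own pace and stop on an object; FORCE is the grip in N (left out, the last holds). Time passes only in rows, so rows that do not move let the fingers close. It gives the time, the measured TCP pose, the force, the opening and the grip force at its end, in the units of the state.
- env.get_state(): the state, without advancing time (a new reading comes with each control period).
- env.snapshot(name): name is "scene" or "top" or "wrist"; returns a dict with "img" (384x512x3 uint8, blue, green, red), "z_map" (384x512 float32, m along the optical axis (not along the pixel's ray), 0 where there is no reading), "camera_matrix" (3x3 intrinsics, pixels), "position" and "rotation" of the camera in the world. Camera axes: x right, y down, z forward; pixel columns grow to the right and rows downward; lengths in m; the calibration is good to about 2 mm. A picture is of the moment at which its call begins.
- env.hand_in(): hands the job in; it is judged then, once.
Trained networks look in a picture, given as the dict that the camera call returned (one of the last four; its "shot" number tells which), for a name from the list of things; names that differ only in an ending like _2 or _b are one class to them, and where a whole thing is asked for, a point or a joint stands for the part that bears it (a point fixed in the world has none). Each returns a list of dicts, best first, with "p" (0 to 1); they miss things now and then, are a little off and sometimes report something else, mostly with a low value. They report only what shows in the picture. A call takes as long as a camera call. They do not tell look-alikes from the thing itself.
- env.masks_of(thing, picture): "mask" (384x512 bool, what is visible of it) and "centre" ([column, row] in pixels, amid what is visible of it).
The state is a dict: "time": time; "qpos": joint angles; "joint_vel": joint speeds; "joint_torque": joint torques, N m; "eef_pos": TCP position; "ee_rot": TCP orientation; "ft_force": force on the tool from outside, world axes, zero at the start; "moment": the same for the moment, N m; "opening": finger opening in m; "grasp_force": force on a finger pad.
Only numpy, scipy, OpenCV 4.12 (cv2) and the standard library are available. Lean on these libraries where they do the work, as an engineer would, in place of code of your own. Each camera call takes 0.05 s, during which the arm holds its last target. There are 200 camera calls.

## Working session

There is one attempt and no reset: what is moved stays moved. The work goes in short steps, Python scripts to look and compute and a shell command to move; the robot and the scene stay as the last step left them, time stands still between calls to the robot, and variables do not carry over. Pictures are saved under pics/ and viewed, at most 10 in all, crops included, and the job is handed in when it is done.

```bash
mkdir -p pics; cat > h.py <<'E'
from cell import env
import numpy as np, cv2
from scipy.spatial.transform import Rotation as R
def pts(s,mask=None):
    z=s["z_map"];K=s["camera_matrix"];v,u=np.nonzero((z>0)&(mask if mask is not None else True))
    d=z[v,u];c=np.stack([(u-K[0,2])/K[0,0]*d,(v-K[1,2])/K[1,1]*d,d],1)
    r=np.array(s["rotation"]); r=r if r.shape==(3,3) else R.from_quat(r).as_matrix()
    return c@r.T+np.array(s["position"]),u,v
E
python3 - <<'E'
from h import *
st=env.get_state();print({k:np.round(v,3) for k,v in st.items()})
ims=[]
for n in ("scene","top"):
    s=env.snapshot(n);ims.append(s["img"]);print(n,np.round(s["position"],3),np.round(s["rotation"],2).tolist())
    for t in ("handle","taper_grip","straight_shoulder","dome_shoulder","pointer","tube_mug","empty_cup","cross_slide"):
        for m in env.masks_of(t,s)[:3]:
            P,u,v=pts(s,m["mask"])
            if len(P): print(t,round(m["p"],2),np.round(m["centre"]),np.round(np.median(P,0),3),np.round(P.min(0),3),np.round(P.max(0),3))
cv2.imwrite("pics/a.png",cv2.resize(ims[0],(800,600)));cv2.imwrite("pics/b.png",cv2.resize(ims[1],(800,600)))
E
```

```text
{'time': np.float64(0.0), 'qpos': array([ 1.108,  0.3  ,  1.522,  0.   ,  1.321, -0.067]), 'joint_vel': array([ 0.   ,  0.   , -0.   , -0.002, -0.   ,  0.   ]), 'joint_torque': array([-4.0000e-03, -5.3180e+01, -3.5274e+01,  7.1000e-02,  2.4000e-02,
       -0.0000e+00]), 'eef_pos': array([0.212, 0.507, 0.205]), 'ee_rot': array([ 0.197,  0.98 , -0.001, -0.   ]), 'ft_force': array([-0.135,  0.014, -0.686]), 'moment': array([ 0.027, -0.023, -0.038]), 'grasp_force': np.float64(0.0), 'opening': np.float64(0.094)}
scene [-0.27  -0.438  0.884] [0.77, -0.47, 0.22, -0.37]
handle 0.69 [312. 225.] [ 0.584 -0.155  0.047] [ 0.515 -0.228 -0.005] [ 0.719 -0.038  0.133]
taper_grip 0.83 [339. 185.] [ 0.63  -0.198  0.164] [ 0.62  -0.208  0.1  ] [ 0.645 -0.185  0.214]
straight_shoulder 0.79 [298. 180.] [ 0.627 -0.095  0.149] [ 0.616 -0.107 -0.004] [0.889 0.008 0.213]
straight_shoulder 0.7 [257. 241.] [ 0.46  -0.063  0.072] [ 0.45  -0.075 -0.005] [0.608 0.022 0.166]
straight_shoulder 0.61 [216. 197.] [0.537 0.085 0.102] [ 0.528  0.076 -0.001] [0.698 0.195 0.164]
dome_shoulder 0.52 [319. 185.] [ 0.629 -0.
[... 1307 characters left out ...]
 [ 0.554  0.155 -0.005] [0.671 0.253 0.136]
dome_shoulder 0.57 [195. 254.] [0.45  0.186 0.034] [ 0.417  0.15  -0.004] [0.482 0.209 0.105]
dome_shoulder 0.43 [322. 178.] [ 0.633 -0.143  0.169] [ 0.625 -0.157  0.102] [ 0.648 -0.135  0.201]
pointer 0.93 [313. 139.] [ 0.756 -0.145  0.019] [ 0.705 -0.177 -0.006] [ 0.792 -0.12   0.158]
tube_mug 0.86 [191. 192.] [0.617 0.189 0.075] [ 0.554  0.155 -0.003] [0.657 0.25  0.136]
empty_cup 0.73 [197. 254.] [0.452 0.186 0.032] [ 0.424  0.15  -0.004] [0.482 0.209 0.105]
empty_cup 0.2 [319. 178.] [ 0.633 -0.143  0.138] [ 0.623 -0.162  0.097] [ 0.654 -0.132  0.201]
cross_slide 0.61 [317. 204.] [ 0.59  -0.14   0.027] [ 0.518 -0.309 -0.003] [0.679 0.008 0.201]
```

View pics/a.png

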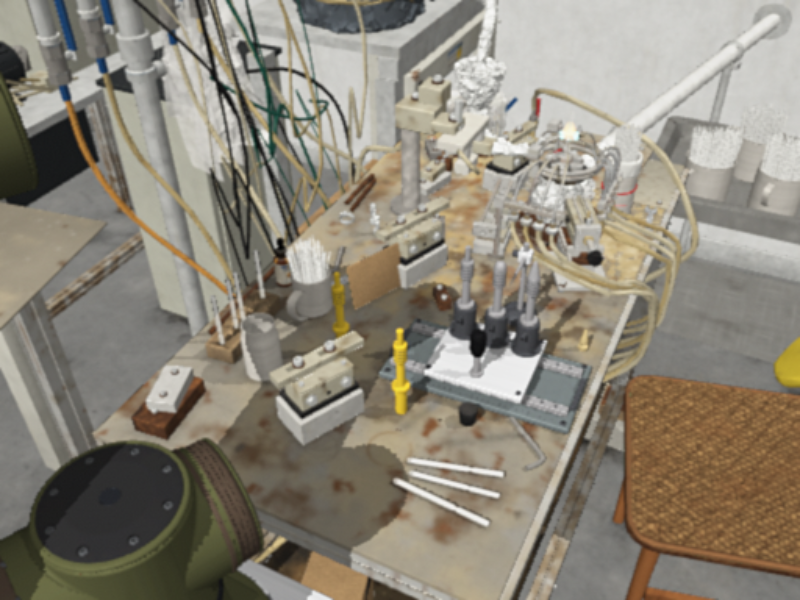

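View pics/b.png

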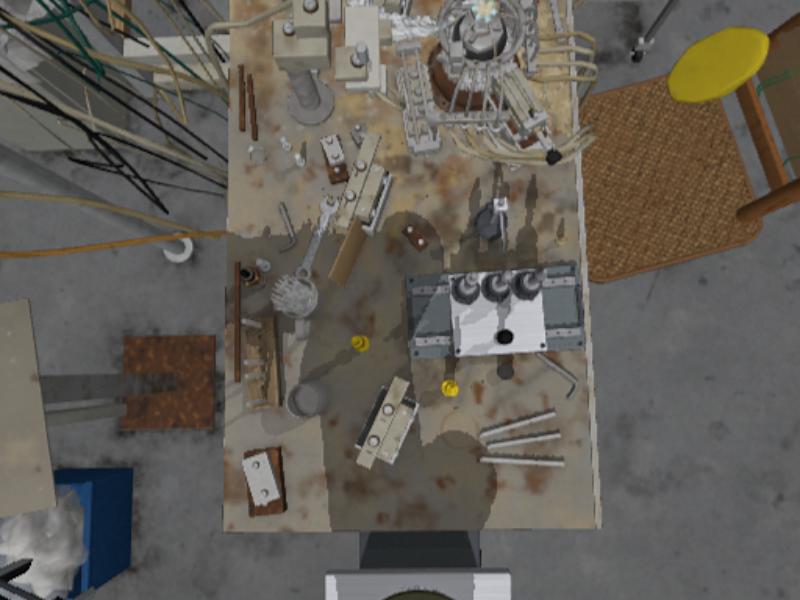

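```bash
cat >> h.py <<'E'
from scipy.optimize import least_squares
def circ(P,r,cam):
    # axis fit with known radius
    c0=P[:,:2].mean(0);d=c0-np.array(cam)[:2];d/=np.linalg.norm(d)+1e-9
    f=least_squares(lambda c:np.linalg.norm(P[:,:2]-c,axis=1)-r,c0+d*r*.6,loss="soft_l1",f_scale=.001)
    return f.x,np.sqrt(np.mean(f.fun**2)),len(P)
E
cat > meas.py <<'E'
from h import *
def run(n,off=0):
    s=env.snapshot(n);P,u,v=pts(s);cam=s["position"]
    for y in (-.195,-.145,-.095):
        m=(abs(P[:,1]-y-off)<.022)&(abs(P[:,0]-.64)<.03)
        for lo,hi,r in((.158,.185,.010),(.06,.095,None),(.2,.22,None)):
            q=P[m&(P[:,2]>lo)&(P[:,2]<hi)]
            if r and len(q)>5: print(n,y,'axis',circ(q,r,cam))
            elif len(q): print(n,y,lo,len(q),np.round(q.mean(0),4),np.round(np.ptp(q,axis=0),4))
    q=P[(abs(P[:,0]-.57)<.06)&(abs(P[:,1]+.15)<.06)&(P[:,2]>.09)&(P[:,2]<.13)&(P[:,0]<.6)]
    if len(q)>5: print('handle',circ(q,.0125,cam),np.round(q.mean(0),3))
    m=(P[:,0]>.665)&(P[:,0]<.8)&(abs(P[:,1]+.15)<.05)
    q=P[m&(P[:,2]>.12)&(P[:,2]<.14)];q=q[np.argsort(q[:,0])];print('needle',len(q),np.round(q[::max(1,len(q)//14)],4).tolist())
    q=P[m&(P[:,2]>.145)&(P[:,2]<.165)];print('posttop',len(q),np.round(q.mean(0),4) if len(q) else '')
    q=P[(P[:,2]>.04)&(P[:,2]<.05)&(abs(P[:,0]-.58)<.09)&(abs(P[:,1]+.14)<.1)]
    print('plate',len(q),cv2.minAreaRect(q[:,:2].astype(np.float32)*1000))
    return s
if __name__=="__main__":
    a=run("scene");b=run("top")
    A=cv2.resize(a["img"][140:260,240:400],(800,600),interpolation=cv2.INTER_CUBIC);B=cv2.resize(b["img"][115:235,250:410],(800,600),interpolation=cv2.INTER_CUBIC)
    cv2.imwrite("pics/c.png",A);cv2.imwrite("pics/d.png",B)
E
python3 meas.py
```

```text
scene -0.195 axis (array([ 0.63672912, -0.19610318]), np.float64(0.0014528629165981276), 85)
scene -0.195 0.06 157 [ 0.6232 -0.2003  0.0779] [0.0315 0.0365 0.0347]
scene -0.195 0.2 29 [ 0.6343 -0.1969  0.2063] [0.0127 0.0106 0.0123]
scene -0.145 axis (array([ 0.63484899, -0.14409497]), np.float64(0.0014820381402332707), 70)
scene -0.145 0.06 142 [ 0.6211 -0.1496  0.0782] [0.0322 0.0344 0.0345]
scene -0.145 0.2 4 [ 0.6291 -0.1451  0.2007] [0.0077 0.0055 0.0017]
scene -0.095 axis (array([ 0.63217887, -0.09249942]), np.float64(0.0018821111741901264), 77)
scene -0.095 0.06 144 [ 0.6193 -0.0978  0.0768] [0.0304 0.0374 0.0345]
scene -0.095 0.2 24 [ 0.6303 -0.0933  0.2076] [0.0111 0.0087 0.0125]
handle (array([ 0.54744422, -0.14798373]), np.float64(0.00552383772094217), 145) [ 0.539 -0.151  0.114]
needle 110 [[0.6796, -0.1502, 0.1285], [0.6969, -0.1514, 0.1326], [0.7113, -0.1487, 0.1345], [0.7252, -0.1466, 0.1309], [0.7378, -0.1474, 0.1323], [0.7462, -0.147, 0.133], [0.7476, -0.1496, 0.1297], [0.7486, -0.1484, 0.1382], [0.7495, -0.1569, 0.1307], [0.7499, -0.1544, 0.1265], [0.7507, -0.1466, 
[... 970 characters left out ...]
114]
handle (array([ 0.54868795, -0.15097228]), np.float64(0.002823384831408132), 54) [ 0.548 -0.147  0.124]
needle 108 [[0.6819, -0.1509, 0.1343], [0.6999, -0.1518, 0.1335], [0.7077, -0.1497, 0.1328], [0.7174, -0.1498, 0.135], [0.7229, -0.1502, 0.1335], [0.7302, -0.1477, 0.1355], [0.7405, -0.1507, 0.1349], [0.7459, -0.1485, 0.134], [0.75, -0.1431, 0.1388], [0.7514, -0.1554, 0.1222], [0.7531, -0.1358, 0.1377], [0.7553, -0.1408, 0.1383], [0.7571, -0.1265, 0.1331], [0.7602, -0.1384, 0.1396], [0.7634, -0.1337, 0.1378], [0.7674, -0.1561, 0.1395]]
posttop 14 [ 0.7593 -0.1474  0.1556]
plate 2072 ((595.0612182617188, -148.31781005859375), (142.3094024658203, 158.52615356445312), 2.5402369499206543)
```

View pics/c.png

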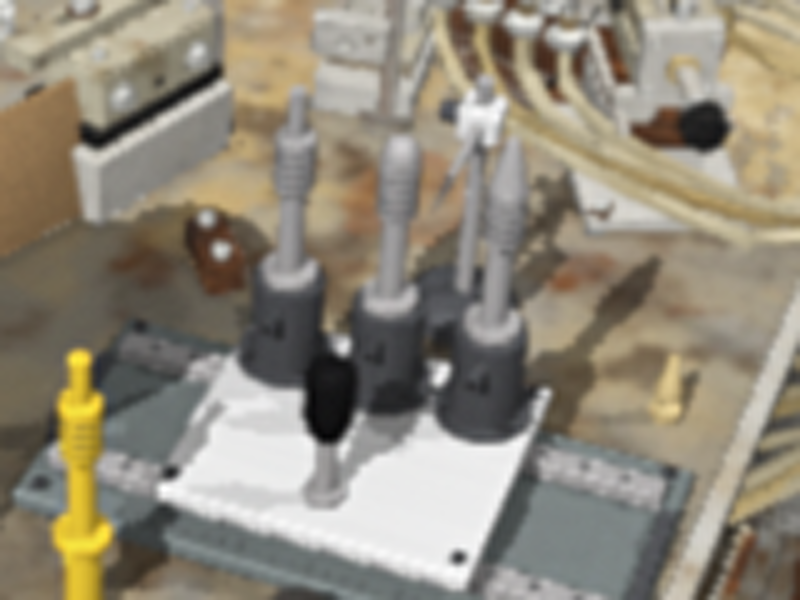

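View pics/d.png

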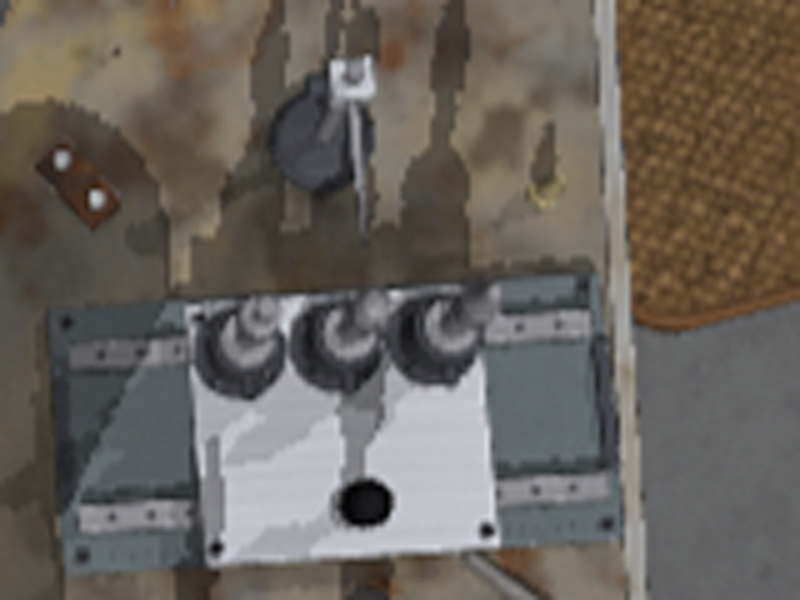

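Scene: the rightmost mandrel (crop c 505,170; world about .638,-.197) has the cone. The middle one (400,160) is domed and the left one (297,130) has the straight pin. Yellow look-alikes stand at crop (80,400) and (665,390), and neither is meant. The pointer tip is at about crop d (363,235). The cross slide is yawed by about 2.4°.

First I move above the handle.

```bash
python3 -m creep '[[0,0,-0.0233,0,0,-0.06,1],[0,0,-0.0233,0,0,-0.06,1],[0,0,-0.0233,0,0,-0.06,1],[0,0,0,-0.0644,-0.1395,0,1],[0,0,0,-0.0644,-0.1395,0,1],[0,0,0,-0.0644,-0.1395,0,1],[0,0,0,-0.0644,-0.1395,0,1],[0,0,0,-0.0644,-0.1395,0,1]]' 20 | tail -c 600
python3 -m creep '[[0,0,0,-0.0644,-0.1395,0,1],[0,0,0,-0.0644,-0.1395,0,1],[0,0,0,-0.0644,-0.1395,0,1],[0,0,0,-0.0644,-0.1395,0,1],[0,0,0,-0.0644,-0.1395,0,1],[0,0,0,-0.0644,-0.1395,0,1],[0,0,0,-0.0644,-0.1395,0,1],[0,0,0,0,0,0,1]]' | tail -c 600
```

```text
time: 1.8
eef_pos: [0.318, 0.3009, 0.2596]
ee_rot: [-0.022, 1.0, 0.0, 0.0]
ft_force: [0.6, 0.8, 0.3]
opening: 0.0938
grasp_force: 0.0
time: 2.6
eef_pos: [0.4667, 0.012, 0.2591]
ee_rot: [-0.019, 1.0, -0.0, -0.0]
ft_force: [-0.6, 0.3, 0.6]
opening: 0.0941
grasp_force: 0.0
```

```bash
python3 -m creep '[[0,0,0,-0.062,-0.137,0,1],[0,0,0,-0.062,-0.137,0,1],[0,0,0,-0.062,-0.137,0,1],[0,0,0,-0.062,-0.137,0,1],[0,0,0,0,0,0,1],[0,0,0,0,0,0,1]]' | tail -c 600
python3 - <<'E'
from h import *
s=env.snapshot("wrist");cv2.imwrite("pics/w.png",s["img"])
print(np.round(s["position"],3))
P,u,v=pts(s)
def show(n,m):
    q=P[m]; print(n,len(q),np.round(np.median(q,0),4) if len(q) else '',(np.round(q.min(0),4),np.round(q.max(0),4)) if len(q) else '')
near=(P[:,0]>.5)&(P[:,0]<.6)&(abs(P[:,1]+.149)<.04)
show('handle',near&(P[:,2]>.1)&(P[:,2]<.14))
show('needle',(P[:,0]>.66)&(P[:,0]<.74)&(abs(P[:,1]+.149)<.03)&(P[:,2]>.12)&(P[:,2]<.14))
for y in(-.197,-.146,-.094): show(y,(abs(P[:,1]-y)<.02)&(abs(P[:,0]-.637)<.03)&(P[:,2]>.19)&(P[:,2]<.22))
E
```

```text
time: 3.2
eef_pos: [0.5468, -0.1452, 0.2589]
ee_rot: [-0.021, 1.0, 0.0, -0.0]
ft_force: [0.1, 0.6, 0.5]
opening: 0.094
grasp_force: 0.0
[ 0.479 -0.148  0.437]
handle 439 [ 0.5436 -0.1491  0.1285] (array([ 0.5349, -0.1611,  0.1003]), array([ 0.5589, -0.1378,  0.1325]))
needle 126 [ 0.7204 -0.1491  0.1322] (array([ 0.6993, -0.1521,  0.1296]), array([ 0.7399, -0.1463,  0.1342]))
-0.197 0  
-0.146 0  
-0.094 0
```

View pics/w.png

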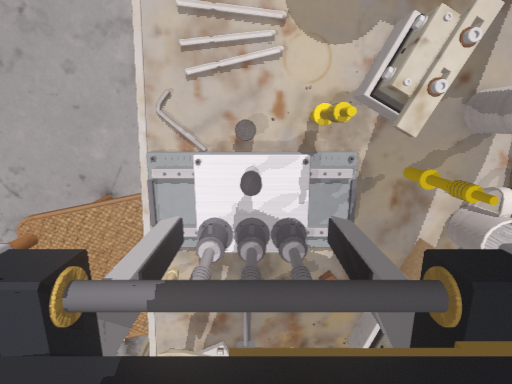

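```bash
python3 -m creep '[[0,0,0,-0.002,-0.0143,0.1,0.7],[0,0,0,0,0,0.11,0.7],[0,0,0,0,0,0.11,0.7],[0,0,0,0,0,0.11,0.7],[0,0,0,0,0,0.11,0.7],[0,0,0,0,0,0,0.7]]' 30| tail -c 600
python3 -m creep '[[0,0,0,0,0,0,0.2],[0,0,0,0,0,0,0.2],[0,0,0,0,0,0,0.2],[0,0,0,0,0,0,0.2],[0,0,0,0,0,0,0.2]]' 30| tail -c 600
```

```text
time: 3.85
eef_pos: [0.5457, -0.1474, 0.0943]
ee_rot: [-0.022, 1.0, 0.001, -0.003]
ft_force: [-0.3, -0.3, 0.5]
opening: 0.0657
grasp_force: 0.0
time: 4.35
eef_pos: [0.5479, -0.1496, 0.0981]
ee_rot: [-0.022, 1.0, -0.0, 0.0]
ft_force: [0.0, -0.2, -0.3]
opening: 0.0294
grasp_force: 0.0
```

```bash
python3 -m creep '[[0,0,0,0,0,0,0.15],[0,0,0,0,0,0,0.15],[0,0,0,0,0,0,0.15]]' 30| tail -c 600
python3 -m creep '[[0,0,0,-0.008,0.029,0,0.15],[0,0,0,-0.008,0.029,0,0.15],[0,0,0,-0.008,0.029,0,0.15],[0,0,0,-0.008,0.029,0,0.15],[0,0,0,-0.008,0.029,0,0.15],[0,0,0,0,0,0,0.15],[0,0,0,0,0,0,0.15]]' | tail -c 600
cat > m2.py <<'E'
from h import *
import sys
ax=np.array([float(sys.argv[1]),float(sys.argv[2])])
for n in ("scene","top"):
    s=env.snapshot(n);P,u,v=pts(s);c=s["position"]
    m=np.linalg.norm(P[:,:2]-ax,axis=1)<.024
    for lo,hi,r in((.158,.185,.010),(.106,.150,.0065),(.06,.095,.0)):
        q=P[m&(P[:,2]>lo)&(P[:,2]<hi)]
        if r: print(n,lo,*circ(q,r,c))
    q=P[(abs(P[:,0]-.705)<.033)&(abs(P[:,1]+.149)<.012)&(P[:,2]>.122)&(P[:,2]<.145)]
    f=np.polyfit(q[:,0],q[:,1],1);print('needle',len(q),'minx',q[:,0].min(),'y@.672',np.polyval(f,.672),'slope',f[0],np.round(q[:,2].mean(),4))
    q=P[(abs(P[:,0]-.757)<.02)&(abs(P[:,1]+.147)<.02)&(P[:,2]>.03)&(P[:,2]<.115)]
    if len(q)>5: print('post',*circ(q,.005,c))
    for w,h in(("taper_grip",0),("pointer",0)): pass
    cv2.imwrite(f"pics/{n}_{sys.argv[3]}.png",np.vstack([cv2.resize(s["img"][125:195,280:375],(760,560),interpolation=cv2.INTER_CUBIC)]))
E
python3 m2.py .649 -.153 1
```

```text
time: 4.65
eef_pos: [0.5479, -0.1497, 0.0979]
ee_rot: [-0.022, 1.0, -0.0, 0.0]
ft_force: [-1.3, -2.3, 5.7]
opening: 0.0244
grasp_force: 30.0
time: 5.35
eef_pos: [0.5578, -0.1048, 0.0978]
ee_rot: [-0.022, 1.0, 0.0, -0.0]
ft_force: [-2.8, 4.8, 8.1]
opening: 0.0247
grasp_force: 30.0h.py:12: RuntimeWarning: Mean of empty slice.
  c0=P[:,:2].mean(0);d=c0-np.array(cam)[:2];d/=np.linalg.norm(d)+1e-9
  ret = um.true_divide(
Traceback (most recent call last):
  File "m2.py", line 9, in <module>
    if r: print(n,lo,*circ(q,r,c))
                      ~~~~^^^^^^^
  File "h.py", line 13, in circ
    f=least_squares(lambda c:np.linalg.norm(P[:,:2]-c,axis=1)-r,c0+d*r*.6,loss="soft_l1",f_scale=.001)
ValueError: Initial guess is outside of provided bounds
```

```bash
python3 -m creep '[[0,0,0,0,0,0,0.7],[0,0,0,0,0,0,0.7],[0,0,0,0,0,0,0.7],[0,0,0,0,0,-0.14,0.7],[0,0,0,0,0,-0.14,0.7],[0,0,0,0,0,-0.14,0.7],[0,0,0,0,0,-0.14,0.7],[0,0,0,0,0,0,0.7]]' | tail -c 600
python3 -m creep '[[0,0,0,0.08,0.14,0,0.7],[0,0,0,0.08,0.14,0,0.7],[0,0,0,0.08,0.14,0,0.7],[0,0,0,0.08,0.14,0,0.7],[0,0,0,0.08,0.14,0,0.7],[0,0,0,0,0,0,0.7]]' | tail -c 600
sed -i 's/if r: print/if r and len(q)>4: print/' m2.py
python3 m2.py .649 -.153 1
```

```text
time: 6.2
eef_pos: [0.5592, -0.1059, 0.2712]
ee_rot: [-0.022, 1.0, -0.001, 0.004]
ft_force: [0.6, -0.5, 0.3]
opening: 0.066
grasp_force: 0.0
time: 6.8
eef_pos: [0.4265, 0.1024, 0.2653]
ee_rot: [-0.024, 1.0, 0.0, -0.0]
ft_force: [0.4, -1.1, -0.1]
opening: 0.0658
grasp_force: 0.0
scene 0.158 [ 0.6464695  -0.15073281] 0.0016549265957304972 78
scene 0.106 [ 0.64603735 -0.15093341] 0.0030197043673595323 95
needle 28 minx 0.67524535009547 y@.672 -0.150982739049611 slope 0.05404316815413721 0.1322
post [ 0.7579644  -0.14620599] 0.0018389164091570898 94
top 0.158 [ 0.64887882 -0.15300747] 0.0003410812457585602 21
top 0.106 [ 0.64682797 -0.15106044] 0.00347193601999418 43
needle 41 minx 0.6819564599521237 y@.672 -0.15240768507912344 slope 0.048730240921291995 0.1334
post [ 0.76081857 -0.1480645 ] 0.0004038731404460667 23
```

View pics/top_1.png

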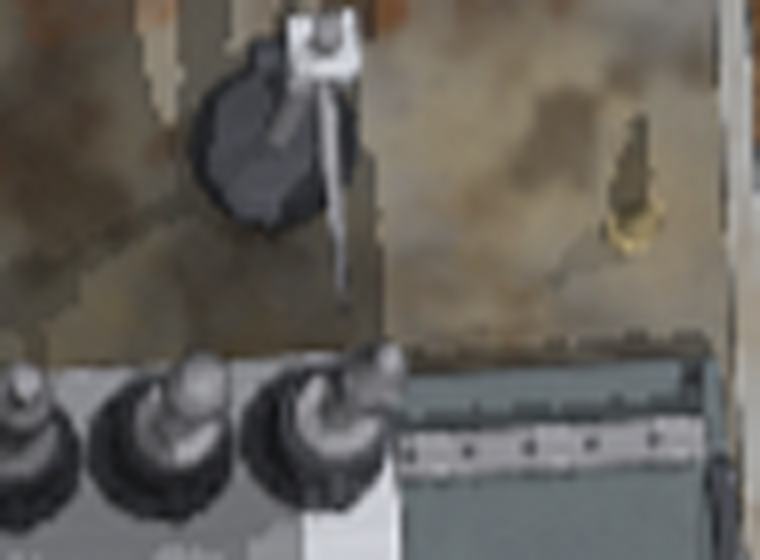

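```bash
python3 -m creep '[[0,0,0,-0.0815,-0.1415,0,0.7],[0,0,0,-0.0815,-0.1415,0,0.7],[0,0,0,-0.0815,-0.1415,0,0.7],[0,0,0,-0.0815,-0.1415,0,0.7],[0,0,0,-0.0815,-0.1415,0,0.7],[0,0,0,0,0,0,0.7],[0,0,0,0,0,0,0.7]]' | tail -c 600
```

```text
time: 7.6
eef_pos: [0.5601, -0.1095, 0.264]
ee_rot: [-0.02, 1.0, 0.0, -0.001]
ft_force: [-0.0, 0.9, -0.0]
opening: 0.0657
grasp_force: 0.0
```

```bash
python3 -m creep '[[0,0,0,0.004,0.012,0.11,0.7],[0,0,0,0,0,0.11,0.7],[0,0,0,0,0,0.11,0.7],[0,0,0,0,0,0.11,0.7],[0,0,0,0,0,0.11,0.7],[0,0,0,0,0,0,0.7],[0,0,0,0,0,0,0.7],[0,0,0,0,0,0,0.7]]' | tail -c 600
```

```text
time: 8.4
eef_pos: [0.5596, -0.1041, 0.1026]
ee_rot: [-0.022, 1.0, -0.0, 0.001]
ft_force: [-1.0, -1.0, 1.7]
opening: 0.0657
grasp_force: 0.0
```

```bash
python3 -m creep '[[0,0,0,0,0,0,0.15],[0,0,0,0,0,0,0.15],[0,0,0,0,0,0,0.15],[0,0,0,0,0,0,0.15],[0,0,0,0,0,0,0.15],[0,0,0,0,0,0,0.15],[0,0,0,0,0,0,0.15]]' 30| tail -c 600
```

```text
time: 9.1
eef_pos: [0.5588, -0.1043, 0.1005]
ee_rot: [-0.022, 1.0, -0.0, 0.0]
ft_force: [-0.2, -1.1, 0.3]
opening: 0.0241
grasp_force: 30.0
```

```bash
python3 -m creep '[[0,0,0,-0.0065,0,0,0.15],[0,0,0,-0.0065,0,0,0.15],[0,0,0,-0.0065,0,0,0.15],[0,0,0,0,0,0,0.15],[0,0,0,0,0,0,0.15],[0,0,0,0,0,0,0.15],[0,0,0,0,0,0,0.15],[0,0,0,0,0,0,0.15]]' | tail -c 600
python3 -m creep '[[0,0,0,0,0,0,0.7],[0,0,0,0,0,0,0.7],[0,0,0,0,0,0,0.7],[0,0,0,0,0,-0.14,0.7],[0,0,0,0,0,-0.14,0.7],[0,0,0,0,0,-0.14,0.7],[0,0,0,0,0,-0.14,0.7],[0,0,0,0,0,0,0.7]]' | tail -c 600
python3 -m creep '[[0,0,0,0.08,0.14,0,0.7],[0,0,0,0.08,0.14,0,0.7],[0,0,0,0.08,0.14,0,0.7],[0,0,0,0.08,0.14,0,0.7],[0,0,0,0.08,0.14,0,0.7],[0,0,0,0,0,0,0.7],[0,0,0,0,0,0,0.7],[0,0,0,0,0,0,0.7]]' | tail -c 600
python3 m2.py .654 -.152 2
```

```text
time: 9.9
eef_pos: [0.5644, -0.104, 0.1005]
ee_rot: [-0.022, 1.0, -0.0, -0.0]
ft_force: [-4.6, -1.9, 3.8]
opening: 0.0243
grasp_force: 30.0
time: 10.7
eef_pos: [0.5662, -0.1041, 0.2745]
ee_rot: [-0.022, 1.0, -0.001, 0.005]
ft_force: [1.1, 0.3, -0.5]
opening: 0.0656
grasp_force: 0.0
time: 11.5
eef_pos: [0.436, 0.1002, 0.2681]
ee_rot: [-0.021, 1.0, -0.0, -0.0]
ft_force: [-0.6, -0.4, -0.3]
opening: 0.0655
grasp_force: 0.0
scene 0.158 [ 0.65225527 -0.14999216] 0.0015553837728432597 80
scene 0.106 [ 0.65206168 -0.15038321] 0.0032164120845830538 92
needle 26 minx 0.6752929598437684 y@.672 -0.15121265713273255 slope 0.055605999003767045 0.1325
post [ 0.75835513 -0.14549057] 0.001653793558472648 91
top 0.158 [ 0.654517   -0.15249552] 0.00032471636005518154 23
top 0.106 [ 0.65375364 -0.15202756] 0.0032212681612226878 34
needle 40 minx 0.6823800567158657 y@.672 -0.15239005197857047 slope 0.04967208547407008 0.1335
post [ 0.76095374 -0.14795398] 0.0005130058757358634 23
```

```bash
python3 -m creep '[[0,0,0,-0.099,-0.1245,0,0.45],[0,0,0,-0.099,-0.1245,0,0.45],[0,0,0,-0.099,-0.1245,0,0.45],[0,0,0,-0.099,-0.1245,0,0.45],[0,0,0,-0.099,-0.1245,0,0.45],[0,0,0,-0.099,-0.1245,0,0.45],[0,0,0,-0.099,-0.1245,0,0.45],[0,0,0,0,0,0,0.45]]' | tail -c 600
python3 -m creep '[[0,0,0,0,0,0,0.45],[0,0,0,0,0,0,0.45],[0,0,0,0,0,0,0.45],[0,0,0,0,0,0,0.45]]' | tail -c 600
python3 -c "
from cell import env;import numpy as np
for i in range(4): env.snapshot('wrist');s=env.get_state();print(np.round(s['eef_pos'],4),np.round(s['ee_rot'],4))"
```

```text
time: 12.4
eef_pos: [0.6562, -0.1569, 0.2643]
ee_rot: [-0.019, 1.0, 0.0, -0.002]
ft_force: [0.0, -0.2, -0.7]
opening: 0.0422
grasp_force: 0.0
time: 12.8
eef_pos: [0.6544, -0.1507, 0.2695]
ee_rot: [-0.022, 1.0, -0.0, 0.001]
ft_force: [0.1, 1.3, 0.1]
opening: 0.042
grasp_force: 0.0
[ 0.6545 -0.1508  0.2693] [-2.210e-02  9.998e-01 -2.000e-04  5.000e-04]
[ 0.6545 -0.151   0.2691] [-2.200e-02  9.998e-01 -2.000e-04  4.000e-04]
[ 0.6546 -0.1511  0.269 ] [-2.190e-02  9.998e-01 -1.000e-04  3.000e-04]
[ 0.6546 -0.1511  0.2688] [-2.190e-02  9.998e-01 -1.000e-04  2.000e-04]
```

```bash
python3 -m creep '[[0,0,0,0,-0.003,0.07,0.45],[0,0,0,0,0,0.08,0.45],[0,0,0,0,0,0.08,0.45],[0,0,0,0,0,0.08,0.45],[0,0,0,0,0,0.075,0.45],[0,0,0,0,0,0,0.45],[0,0,0,0,0,0,0.45],[0,0,0,0,0,0,0.45]]' 15| tail -c 600
python3 -m creep '[[0,0,0,0,0,0,0.45],[0,0,0,0,0,0,0.45],[0,0,0,0,0,0,0.45],[0,0,0,0,0,0,0.45],[0,0,0,0,0,0,0.45]]' | tail -c 600
python3 - <<'E'
from h import *
s=env.snapshot("wrist");P,u,v=pts(s)
q=P[(np.linalg.norm(P[:,:2]-[.6545,-.1523],axis=1)<.016)&(P[:,2]>.11)&(P[:,2]<.19)]
print(len(q), circ(q[q[:,2]<.145],.0065,s["position"]) if (q[:,2]<.145).sum()>5 else '')
cv2.imwrite("pics/w2.png",s["img"])
E
```

```text
time: 13.8
eef_pos: [0.6553, -0.1525, 0.1547]
ee_rot: [-0.022, 1.0, -0.0, 0.001]
ft_force: [0.6, -0.5, -0.0]
opening: 0.0421
grasp_force: 0.0
time: 14.3
eef_pos: [0.6547, -0.1523, 0.153]
ee_rot: [-0.022, 1.0, 0.0, -0.0]
ft_force: [0.1, -0.1, -0.4]
opening: 0.0423
grasp_force: 0.0
1028 (array([ 0.65295237, -0.15141615]), np.float64(0.00015298302355941671), 219)
```

View pics/w2.png

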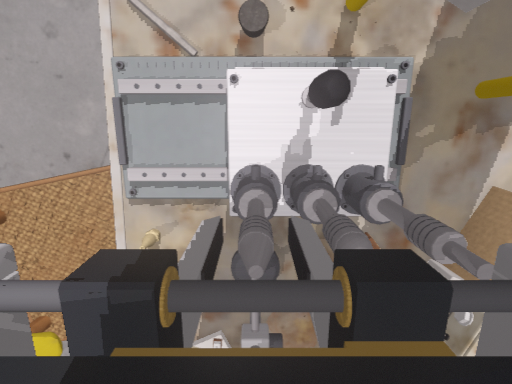

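The fingers straddle the tapered mandrel (pixel 255,235), and it is centred between them. The neighbours at (335,225) and (420,225) are clear. Now I close.

```bash
python3 -m creep '[[0,0,0,0,0,0,0.3],[0,0,0,0,0,0,0.25],[0,0,0,0,0,0,0.22],[0,0,0,0,0,0,0.2],[0,0,0,0,0,0,0.15],[0,0,0,0,0,0,0.15],[0,0,0,0,0,0,0.15]]' 15| tail -c 600
```

```text
time: 15.05
eef_pos: [0.6547, -0.1523, 0.1529]
ee_rot: [-0.022, 1.0, 0.0, -0.0]
ft_force: [-0.2, 0.2, -0.5]
opening: 0.0196
grasp_force: 15.0
```

```bash
python3 -m creep '[[0,0,0,0,0,-0.006,0.15],[0,0,0,0,0,-0.007,0.15],[0,0,0,0,0,-0.01,0.15],[0,0,0,0,0,-0.01,0.15],[0,0,0,0,0,0,0.15],[0,0,0,0,0,0,0.15]]' | tail -c 600
```

```text
time: 15.65
eef_pos: [0.6547, -0.1523, 0.1629]
ee_rot: [-0.022, 1.0, -0.0, 0.0]
ft_force: [-0.3, 0.6, -2.0]
opening: 0.0195
grasp_force: 15.0
```

```bash
python3 -m creep '[[0,0,0,0,0,-0.01,0.15],[0,0,0,0,0,-0.012,0.15],[0,0,0,0,0,-0.012,0.15],[0,0,0,0,0,-0.012,0.15],[0,0,0,0,0,-0.009,0.15],[0,0,0,0,0,-0.005,0.15],[0,0,0,0,0,0,0.15],[0,0,0,0,0,0,0.15]]' | tail -c 600
python3 -m creep '[[0,0,0,0,0,0,0.15],[0,0,0,0,0,0,0.15],[0,0,0,0,0,0,0.15],[0,0,0,0,0,0,0.15],[0,0,0,0,0,0,0.15]]' | tail -c 600
python3 - <<'E'
from h import *
for n in("wrist","scene"):
    s=env.snapshot(n);P,u,v=pts(s);d=np.linalg.norm(P[:,:2]-[.6535,-.1515],axis=1)
    q=P[(d>.0085)&(d<.0135)&(P[:,2]>.11)&(P[:,2]<.145)];print(n,len(q),'shoulder top z pct',np.round(np.percentile(q[:,2],[50,80,95]),4) if len(q) else '')
    for a in((.6568,-.2+.1005),(.659-.0065,-.0485)):
        d=np.linalg.norm(P[:,:2]-a,axis=1);q=P[(d>.0075)&(d<.0135)&(P[:,2]>.09)&(P[:,2]<.135)]
        if len(q): print(' other',len(q),np.round(np.percentile(q[:,2],[50,80]),4))
    cv2.imwrite(f"pics/{n}_f.png",s["img"])
s=cv2.imread("pics/scene_f.png");w=cv2.imread("pics/wrist_f.png")
cv2.imwrite("pics/f.png",np.hstack([cv2.resize(s[130:250,270:380],(390,425)),cv2.resize(w[130:384,150:390],(400,425))]))
E
```

```text
time: 16.45
eef_pos: [0.6547, -0.1523, 0.1807]
ee_rot: [-0.022, 1.0, 0.0, -0.0]
ft_force: [-0.1, 0.1, -1.1]
opening: 0.0194
grasp_force: 15.0
time: 16.95
eef_pos: [0.6547, -0.1523, 0.1808]
ee_rot: [-0.022, 1.0, 0.0, -0.0]
ft_force: [1.0, 0.3, -2.2]
opening: 0.0193
grasp_force: 15.0
wrist 384 shoulder top z pct [0.1328 0.1333 0.1337]
 other 360 [0.1054 0.1227]
 other 478 [0.1052 0.1185]
scene 56 shoulder top z pct [0.1306 0.1341 0.1377]
 other 50 [0.1127 0.1263]
 other 56 [0.1138 0.1241]
```

View pics/f.png

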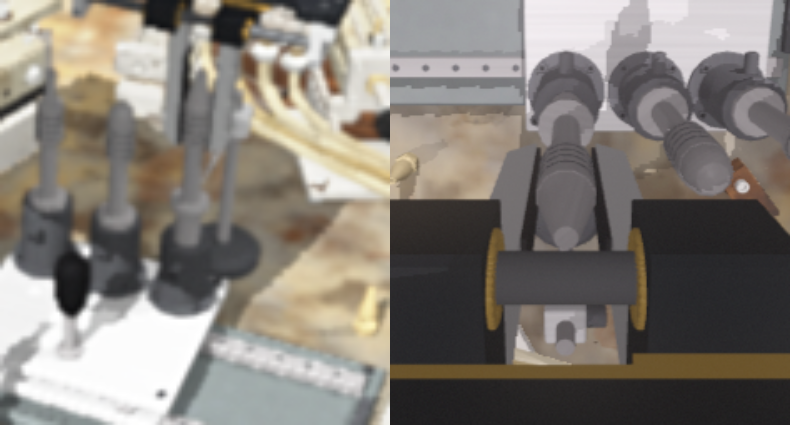

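The raised shoulder (left half 190,205) is 28 mm above the seated ones in the wrist depth image, which is the pointer's height. Handing in.

```bash
python3 -c "
from cell import env
print(env.hand_in())"
```

```text
the job is handed in; nothing more can be done
None
```

The job is handed in (no verdict was shown): the tapered mandrel is held at the pointer, drawn up 28 mm so its shoulder is level with the tip, measured about 1 to 2 mm off its aim with about a 7 mm gap, and the other two mandrels are still seated.

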